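Swap the ill-fitting slide carrier on the drying bar

TASK

One of the three slide carriers hanging on the blue drying bar is too wide for it: take it off and stand it upright in the green tray. Then, of the three carriers standing on the bench, pick the one whose legs fit closely over the bar and hang it in the emptied place, straddling the bar squarely and fully down. Set each carrier down before letting go of it, and leave everything else where it is.

Things in the scene. Friction and masses are not known exactly. Their poses are not given: they have to be found in the camera images.
- rack: Drying stand, fixed: grey base 90 x 400 mm, blue horizontal bar along its y on end posts (y = +/-187 mm), lamp above. Three carriers hang on the bar about 104 mm apart, with 24 mm between them. Origin at the base's centre on the bench; x points away from the robot, y along the bar.
- lamp_edge (a point): Middle of the near lower edge of the stand's white lamp, 8 mm beyond the bar's centre line, 358 mm above the bench; the lamp is 400 mm long, 55 mm deep (to the far side), 25 mm high. A tool straight above the bar hits it: lean the tool back toward the robot. Its two thin posts stand 36 mm beyond the bar's centre line at y = +/-187 mm.
- bar_top (a point): Centre of the bar's flat top, 160 mm above the bench; y along the bar. The bar is 40 mm deep (x), 18 mm high, 370 mm long. A carrier hanging properly has its origin 60 mm below this top.
- carrier_loose: Inverted-U aluminium slide carrier, 62 mm between its legs (70 mm over them), 80 mm long (y), legs 60 mm tall, top plate 5 mm. On the plate an upright orange grip tab, 12 mm thick (y), 30 mm along x, from 65 to 101 mm above the feet. Origin centred between the feet at their lower edge; x across the legs, z up. Hangs on the bar.
- bench_a: Inverted-U aluminium slide carrier, 48 mm between its legs (56 mm over them), 80 mm long (y), legs 60 mm tall, top plate 5 mm. On the plate an upright orange grip tab, 12 mm thick (y), 30 mm along x, from 65 to 101 mm above the feet. Origin centred between the feet at their lower edge; x across the legs, z up. Stands on the bench.
- bench_b: Inverted-U aluminium slide carrier, 34 mm between its legs (42 mm over them), 80 mm long (y), legs 60 mm tall, top plate 5 mm. On the plate an upright orange grip tab, 12 mm thick (y), 30 mm along x, from 65 to 101 mm above the feet. Origin centred between the feet at their lower edge; x across the legs, z up. Stands on the bench.
- bench_c: Inverted-U aluminium slide carrier, 62 mm between its legs (70 mm over them), 80 mm long (y), legs 60 mm tall, top plate 5 mm. On the plate an upright orange grip tab, 12 mm thick (y), 30 mm along x, from 65 to 101 mm above the feet. Origin centred between the feet at their lower edge; x across the legs, z up. Stands on the bench.
- hung_a: Inverted-U aluminium slide carrier, 48 mm between its legs (56 mm over them), 80 mm long (y), legs 60 mm tall, top plate 5 mm. On the plate an upright orange grip tab, 12 mm thick (y), 30 mm along x, from 65 to 101 mm above the feet. Origin centred between the feet at their lower edge; x across the legs, z up. Hangs on the bar.
- hung_b: Inverted-U aluminium slide carrier, 48 mm between its legs (56 mm over them), 80 mm long (y), legs 60 mm tall, top plate 5 mm. On the plate an upright orange grip tab, 12 mm thick (y), 30 mm along x, from 65 to 101 mm above the feet. Origin centred between the feet at their lower edge; x across the legs, z up. Hangs on the bar.
- tray: Green open tray, fixed, 150 x 150 mm, rim 28 mm high, walls 5 mm. Origin at the centre of its underside, on the bench.
- tray_in (a point): Centre of the tray's inner floor, 5 mm above the bench.
- amber_bottle: Brown bottle, 46 mm across, 120 mm tall; bystander. Origin at the centre of its foot.
- oil_bottle: Small brown bottle, 22 mm across, 60 mm tall; bystander. Origin at its foot.
- stain_jar: Glass jar with red cap, 52 mm across, 80 mm tall; bystander. Origin at its foot.
- beaker: Glass beaker, 52 mm across, 80 mm tall; bystander. Origin at its foot.
- wash_bottle: White bottle with red cap, 66 mm across, 170 mm tall; bystander. Origin at its foot.
- slide_box: Yellow closed slide box, 100 x 160 x 34 mm; bystander. Origin under its centre.
Not all that is in view belongs to the job. What is shaped like the carrier_loose but yellow is not meant.

How it is judged (in metres and radians):
On the way, in this order (a step that is already met when the one before it is completed fails the run):
1. the too-wide carrier stands upright in the tray, set down (within 6 mm of the floor) while still held (x of carrier_loose in the frame of tray_in between -0.045 and 0.045 m and y of carrier_loose in the frame of tray_in between -0.045 and 0.045 m and z of carrier_loose in the frame of tray_in between -0.003 and 0.006 m and angle between carrier_loose's own z axis and vertical below 0.1 rad and contact force between the fingers and carrier_loose above 0.2 N), for 0.1 s.
2. the fitting carrier straddles the bar, set down (within 6 mm of its seat) while still held (x of bench_a in the frame of bar_top between -0.007 and 0.007 m and y of bench_a in the frame of bar_top between -0.15 and 0.15 m and z of bench_a in the frame of bar_top between -0.064 and -0.054 m and angle between bench_a's own z axis and vertical below 0.1 rad and angle between the y axis of bench_a and the y axis of bar_top, either way round below 0.12 rad and contact force between the fingers and bench_a above 0.2 N), for 0.1 s.
At the end, for the whole second after the job is handed in: Too-wide carrier upright on the tray floor, within 45 mm of its centre along each side; fitting carrier on the bar, origin 54 to 64 mm below its top, within 7 mm of its centre line, both within 0.1 rad of level, the latter square within 0.12 rad; both released and at rest (x of carrier_loose in the frame of tray_in between -0.045 and 0.045 m and y of carrier_loose in the frame of tray_in between -0.045 and 0.045 m and z of carrier_loose in the frame of tray_in between -0.003 and 0.006 m and angle between each of carrier_loose, bench_a's own z axis and vertical below 0.1 rad and x of bench_a in the frame of bar_top between -0.007 and 0.007 m and y of bench_a in the frame of bar_top between -0.15 and 0.15 m and z of bench_a in the frame of bar_top between -0.064 and -0.054 m and angle between the y axis of bench_a and the y axis of bar_top, either way round below 0.12 rad and linear speed of each of carrier_loose, bench_a below 0.02 m/s and angular speed of each of carrier_loose, bench_a below 0.2 rad/s and contact force between the fingers and carrier_loose below 0.05 N and contact force between the fingers and bench_a below 0.05 N); the robot touches nothing.
It fails at once if a well-fitting hanging carrier is moved more than 20 mm (distance of any of hung_a, hung_b from where it was at the start of the episode above 0.02 m).
It fails at once if a wrong carrier on the bench is moved more than 30 mm (distance of any of bench_b, bench_c from where it was at the start of the episode above 0.03 m).
It fails at once if a bottle, jar, beaker or box is moved more than 30 mm (distance of any of amber_bottle, oil_bottle, stain_jar, beaker, wash_bottle, slide_box from where it was at the start of the episode above 0.03 m).
It also fails if it takes over 59 s, if anything falls off the work surface, if the arm or the gripper's body presses on something with over 40 N, if the wrist force passes 120 N, or if a joint passes its speed limit or range.

ROBOT

A 6-joint arm with a two-finger parallel gripper is mounted at the origin on the work surface. World frame = base frame: x ahead of the robot, y to its left, z up, the work surface at z = 0. Lengths are in m, angles in degrees, forces in N, time in s.
With the tool pointing down it reaches from about 0.35 to 0.875 m from the base axis. Payload 4.2 kg.
Tool frame: the origin (TCP) lies at the very end of the fingers, on their centre line; the grasp point (between the pads) lies 19 mm behind it; z points along the fingers, y is the line along which they close (so a half turn about z gives the same grasp; the last joint's range is limited). The gripper opens to 87 mm and grips with 3 to 60 N. Pads are 19 mm wide; open, the fingers measure 117 mm over their backs; the gripper's body (75 mm by 190 mm) begins 51 mm behind the grasp point.
Start: joints at [-58.006, 22.042, 0.453, 0, -68.411, -14.817], TCP at [0.185, -0.597, 0.223] pointing down, gripper open.
Joint ranges: [-179.83, 179.83], [-69.29, 118.12], [-61.27, 80.66], [-181.25, 117.63], [-171.15, -9.14], [-177.46, 177.46]. Speed limits (degrees/s): [159.86, 159.86, 180, 180, 180, 180].

INTERFACE

Orientations are given as a 3x3 rotation matrix whose columns are the frame's x, y, z axes.
In Python, from station import r gives the robot as it stands.
- The arm moves only by the tool jog_arm, never from a script. Its argument "plan" is text: rows parted by semicolons, each of 7 numbers parted by spaces: the shift along the tool's x, y, z normalised to -1 to 1, where 1 is 0.025 m, then the turn, a rotation vector about the tool's x, y, z normalised to -1 to 1, where 1 is 8 degrees, then the closure, from -1 (fully open) to 1 (shut). A call has exactly 10 rows; each row shifts and turns the commanded pose from where the row before left it, along the tool's axes as they then stand; what a row does not reach is not made up. A row lasts 1/10 s, in which the tool goes at most 50 mm and 8.59 degrees, less where a joint would pass 70% of its speed; a pose out of reach is approached as far as the arm can. A call with a number of a shift or a turn outside -1 to 1 is refused whole. A call with a gripper value outside its range is refused whole. The fingers move at their own pace and stop on an object; the grip force is fixed at half the most. Time passes only in rows, so rows that do not move let the fingers close, or fill a call up. It gives the time, the measured TCP pose, the force, the opening and the grip force at its end, in the units of the state.
- r.sense(): the state, without advancing time (a new reading comes with each control period).
- r.capture(name): name is "scene" or "top" or "wrist"; returns (picture, depth): 420x560x3 uint8, red, green, blue; 420x560 float32, m along the optical axis (not along the pixel's ray), 0 where there is no reading.
- r.get_calibration(name): a dict with "mtx" (3x3 intrinsics, pixels), "extrinsics" (4x4, takes a point from camera to world coordinates). Camera axes: x right, y up, looking along -z (the intrinsics and any distortion apply to the point x, -y, -z); pixel columns grow to the right and rows downward; lengths in m; the calibration is good to about 2 mm. A picture is of the moment at which its call begins: read the wrist's pose just before it. get_calibration takes no time and is no camera call; for the wrist camera it gives the pose at the moment of the call.
- r.finish_job(): hands the job in; it is judged then, once.
The state is a dict: "time_s": time; "joints": joint angles; "joint_velocities": joint speeds; "effort": joint torques, N m; "tcp_pos": TCP position; "ee_rot": TCP orientation; "wrist_force": force on the tool from outside, world axes, zero at the start; "moment": the same for the moment, N m; "gripper_width": opening from 0.0 (shut) to 1.0 (fully open); "gripper_force": force on a finger pad.
Only numpy, scipy, OpenCV 4.12 (cv2) and the standard library are available. Lean on these libraries where they do the work, as an engineer would, in place of code of your own. Each camera call takes 0.05 s, during which the arm holds its last target. There are 200 camera calls.

## Working session

There is one attempt and no reset: what is moved stays moved. The work goes in short steps, Python scripts to look and compute and a tool call to move; the robot and the scene stay as the last step left them, time stands still between calls to the robot, and variables do not carry over. Pictures are saved under pics/ and viewed, at most 13 in all, crops included, and the job is handed in when it is done.

Besides the shell and the picture viewer there is one more tool, called after "Request:" in YAML: its name, and indented under it one key for each argument. jog_arm: Moves the arm, as the interface text tells. Scaled input: -1 to 1 covers 0.025 m each way for a shift and 8 degrees each way for a turn. Its arguments: {"type":"object","properties":{"plan":{"type":"string"}},"required":["plan"]}

```bash
mkdir -p pics; ls; cat > h.py <<'E'
import numpy as np, cv2
from station import r
def grab(n):
    c=r.get_calibration(n); im,d=r.capture(n)
    np.savez(f'{n}.npz',im=im,d=d,K=c['mtx'],T=c['extrinsics']); return im,d,np.array(c['mtx']),np.array(c['extrinsics'])
def cloud(d,K,T):
    v,u=np.mgrid[:d.shape[0],:d.shape[1]]
    x=(u-K[0,2])/K[0,0]*d; y=(v-K[1,2])/K[1,1]*d
    P=np.stack([x,-y,-d,np.ones_like(d)],-1)@np.array(T).T
    P[d==0]=np.nan
    return P[...,:3]
E
python3 - <<'E'
from h import *
for n in('scene','top'):
    im,d,K,T=grab(n); cv2.imwrite(f'pics/{n}0.png',im[...,::-1]); print(n,K,T)
s=r.sense();print({k:np.round(v,3).tolist() for k,v in s.items()})
E
```

```text
pics
scene [[434.46107891   0.         283.01018406]
 [  0.         434.46107891 208.7036853 ]
 [  0.           0.           1.        ]] [[ 0.80666915 -0.47459127  0.3522045   0.88440062]
 [ 0.59083841  0.66167174 -0.46162807 -0.45337007]
 [-0.01395911  0.58047707  0.81415693  1.00618964]
 [ 0.          0.          0.          1.        ]]
top [[478.93461366   0.         271.37744678]
 [  0.         478.93461366 209.9479818 ]
 [  0.           0.           1.        ]] [[ 3.03267634e-02  9.76588842e-01 -2.12966007e-01  2.96233008e-01]
 [-9.99539669e-01  2.94473200e-02 -7.30106581e-03 -5.99409444e-03]
 [-8.58861231e-04  2.13089390e-01  9.77032330e-01  1.51165292e+00]
 [ 0.00000000e+00  0.00000000e+00  0.00000000e+00  1.00000000e+00]]
{'time_s': 0.1, 'joints': [-58.007, 22.087, 0.387, -0.025, -68.411, -14.817], 'joint_velocities': [-0.022, -0.121, 0.134, 0.152, 0.119, -0.007], 'effort': [-0.0, -39.169, 18.793, 4.232, 0.013, -0.0], 'tcp_pos': [0.184, -0.597, 0.222], 'ee_rot': [[-0.955, -0.295, -0.001], [-0.295, 0.955, 0.002], [0.0, 0.002, -1.0]], 'wrist_force': [0.975, 0.33, 0.643], 'moment': [-0.022, -0.012, 0.084], 'gripper_force': 0.0, 'gripper_width': 1.002}
```

View pics/scene0.png

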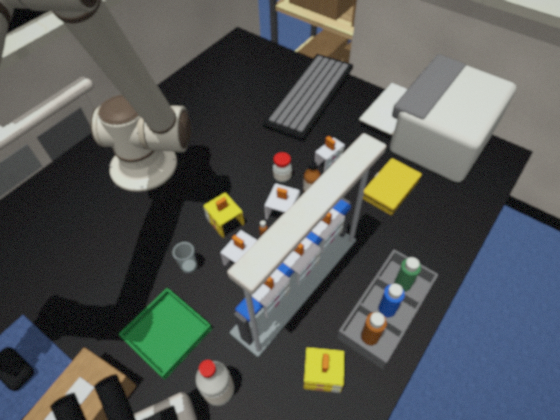

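View pics/top0.png

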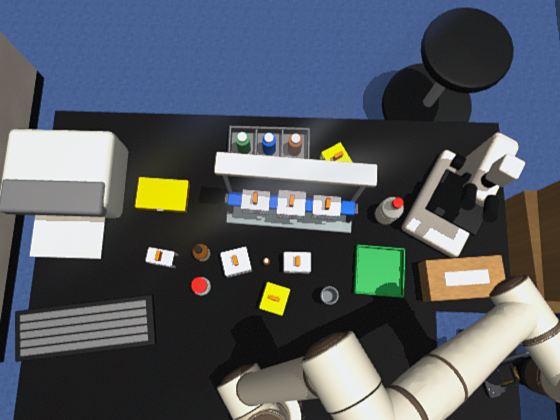

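The top picture shows the hanging carriers at about (255,200), (291,203) and (327,205). The bench carriers are at (160,257), (236,262) and (296,262), and the tray is at (380,270). The yellow look-alikes are at (274,298) and (336,155). Next I measure them.

```bash
python3 - <<'E'
from h import *
for n in('top','scene'):
    z=np.load(n+'.npz'); im,d=z['im'],z['d']; P=cloud(d,z['K'],z['T'])
    print(n)
    hsv=cv2.cvtColor(im,cv2.COLOR_RGB2HSV); H,S,V=cv2.split(hsv)
    def blobs(m,lab,amin,zlo,zhi):
        m=(m&(P[...,2]>zlo)&(P[...,2]<zhi)).astype(np.uint8)
        k,L,st,c=cv2.connectedComponentsWithStats(m)
        for i in range(1,k):
            if st[i,4]<amin: continue
            q=P[L==i]; rc=cv2.minAreaRect((q[:,:2]*1000).astype(np.float32))
            print(lab,c[i].round(),st[i,4],'rect',np.round(rc[0]),np.round(rc[1],0),round(rc[2],1),'z',np.round(np.percentile(q[:,2],[2,50,98])*1000),'x',np.round(np.percentile(q[:,0],[1,99])*1000),'y',np.round(np.percentile(q[:,1],[1,99])*1000))
    blobs((H>3)&(H<20)&(S>140)&(V>110),'orange',12,.04,.3)
    blobs((S<80)&(V>110),'plateBench',60,.045,.075)
    blobs((S<80)&(V>110),'plateHung',60,.15,.175)
    blobs((H>100)&(H<130)&(S>150)&(V>80),'bar',30,.13,.17)
    blobs((H>45)&(H<75)&(S>120),'tray',100,-.01,.05)
    blobs((S<60)&(V>100),'lamp',200,.33,.42)
E
```

```text
top
orange [294. 142.] 36 rect [826. -62.] [39. 30.] 78.1 z [ 92.  97. 102.] x [813. 842.] y [-81. -43.]
orange [338. 154.] 37 rect [ 787. -197.] [10. 28.] 28.1 z [ 84. 101. 107.] x [776. 796.] y [-209. -185.]
orange [255. 197.] 36 rect [617.  52.] [26.  9.] 1.6 z [193. 201. 206.] x [604. 630.] y [48. 57.]
orange [291. 200.] 33 rect [614. -52.] [26.  9.] 0.8 z [192. 202. 206.] x [601. 627.] y [-56. -48.]
orange [327. 203.] 43 rect [ 608. -154.] [11. 26.] 85.6 z [183. 202. 206.] x [595. 621.] y [-159. -148.]
orange [201. 252.] 97 rect [474. 215.] [35. 41.] 41.7 z [73. 84. 95.] x [458. 497.] y [196. 237.]
orange [157. 255.] 36 rect [457. 338.] [10. 25.] 79.6 z [ 91. 102. 107.] x [445. 470.] y [332. 344.]
orange [235. 260.] 35 rect [451. 109.] [26. 12.] 18.3 z [ 81. 101. 107.] x [438. 463.] y [101. 115.]
orange [297. 260.] 37 rect [454. -77.] [25.  9.] 1.0 z [ 89. 102. 105.] x [441. 467.] y [-81. -72.]
orange [466. 268.] 40 rect [ 448. -582.] [ 5. 84.] 7.1 z [76. 81. 87.] x [442. 453.] y [-623. -540.]
orange [489. 274.] 27 rect [ 431. -646.] [52. 17.] 20.2 z [76. 81. 86.] x [404. 454.] 
[... 5529 characters left out ...]
207.] 137 rect [630. 114.] [33. 29.] 85.2 z [153. 160. 163.] x [615. 645.] y [ 98. 130.]
bar [314. 238.] 79 rect [624.   0.] [16. 30.] 86.8 z [157. 161. 163.] x [609. 638.] y [-7.  9.]
bar [285. 270.] 87 rect [ 618. -102.] [16. 29.] 86.2 z [156. 161. 163.] x [604. 633.] y [-110.  -94.]
bar [243. 309.] 138 rect [ 599. -229.] [22. 45.] 50.4 z [156. 160. 163.] x [587. 622.] y [-236. -210.]
bar [257. 306.] 65 rect [ 619. -201.] [15. 28.] 48.1 z [156. 161. 163.] x [606. 627.] y [-215. -197.]
tray [165. 332.] 4462 rect [ 432. -333.] [160. 171.] 87.0 z [ 1.  6. 30.] x [350. 518.] y [-411. -260.]
lamp [304. 215.] 6169 rect [651. -53.] [400.  55.] 87.0 z [370. 382. 385.] x [618. 685.] y [-252.  138.]
```

```bash
cat >> h.py <<'E'
from scipy.spatial.transform import Rotation as Ro
def rot(yaw,lean):
    a,t=np.radians([yaw,lean]); u=np.array([np.cos(a),np.sin(a),0]); y=np.array([-np.sin(a),np.cos(a),0])
    z=np.sin(t)*u-np.cos(t)*np.array([0,0,1]); return np.stack([np.cross(y,z),y,z],1)
def go(p,R=None,q=None):
    "units of turn, then units of shift in the turned frame"
    s=r.sense(); R0=np.array(s['ee_rot']); p0=np.array(s['tcp_pos']) if q is None else np.array(q)
    R1=R0 if R is None else R
    print('t',round(s['time_s'],2),'turn',np.round(Ro.from_matrix(R0.T@R1).as_rotvec(degrees=True)/8,2),'shift',np.round(R1.T@(np.array(p)-p0)/.025,2))
def st():
    s=r.sense(); print({k:np.round(s[k],3).tolist() for k in('time_s','joints','tcp_pos','wrist_force','gripper_width','gripper_force')})
E
python3 - <<'E'
from h import *
im=np.load('top.npz')['im'][185:285,130:410]
cv2.imwrite('pics/crop.png',cv2.resize(im[...,::-1],None,fx=2.8,fy=2.8,interpolation=cv2.INTER_CUBIC))
R=rot(-2.9,30)
go([.184,-.597,.222],R); go([.49,-.051,.31],R)
E
```

```text
t 0.1 turn [ 0.67 -3.71  2.45] shift [ 0.01 -0.02 -0.02]
t 0.1 turn [ 0.67 -3.71  2.45] shift [-11.38  22.41   2.49]
```

View pics/crop.png

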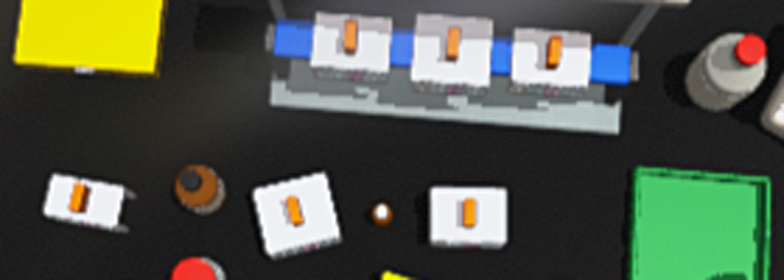

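Candidates in the top picture:
- **Hanging:** (255,200) is 59 mm deep, (291,203) is 73 mm and (327,205) is 59 mm. The middle one, (291,203), is the loose carrier; in the crop it juts out nearest at (452,50).
- **Bench:** (160,257) is 45 mm wide (bench_b), (236,262) is 73 mm (bench_c) and (296,262) is 57 mm, so that one is bench_a.
- **Excluded:** the yellow ones at (274,298) and (336,155).

Now I move.

Request:
jog_arm:
  plan: "0 0 -1 0 0 0 -1;0 0 -1 0 0 0 -1;0 0 -1 0 0 0 -0.2;0 0 -0.5 0 0 0 0;0 0 0 0.13 -0.74 0.49 0.1;0 0 0 0.13 -0.74 0.49 0.1;0 0 0 0.13 -0.74 0.49 0.1;0 0 0 0.13 -0.74 0.49 0.1;0 0 0 0.13 -0.74 0.49 0.1;0 0 0 0 0 0 0.1"

```text
time_s: 1.1
tcp_pos: [0.1823, -0.5967, 0.3087]
ee_rot: [[-0.865, 0.055, 0.499], [0.049, 0.998, -0.024], [-0.499, 0.004, -0.866]]
wrist_force: [1.0, 0.1, 0.1]
gripper_width: 0.466
gripper_force: 0.0
```

```bash
python3 - <<'E'
from h import *
st(); R=rot(-2.9,30); go([.49,-.051,.31],R)
E
```

```text
{'time_s': 1.1, 'joints': [-73.472, 16.843, 10.103, -29.268, -74.608, -13.975], 'tcp_pos': [0.182, -0.597, 0.309], 'wrist_force': [1.015, 0.103, 0.142], 'gripper_width': 0.466, 'gripper_force': 0.0}
t 1.1 turn [ 0.01 -0.01 -0.04] shift [-9.71 22.42  5.55]
```

Request:
jog_arm:
  plan: "-0.4 1 0.2 0 0 0 0.1;-0.4 1 0.2 0 0 0 0.1;-0.4 1 0.2 0 0 0 0.1;-0.4 1 0.2 0 0 0 0.1;-0.4 1 0.2 0 0 0 0.1;-0.4 1 0.2 0 0 0 0.1;-0.4 1 0.2 0 0 0 0.1;-0.4 1 0.2 0 0 0 0.1;-0.4 1 0.2 0 0 0 0.1;-0.4 1 0.2 0 0 0 0.1"

```text
time_s: 2.1
tcp_pos: [0.3091, -0.3518, 0.3164]
ee_rot: [[-0.866, 0.049, 0.497], [0.042, 0.999, -0.024], [-0.497, 0.0, -0.868]]
wrist_force: [1.0, -0.0, -0.5]
gripper_width: 0.45
gripper_force: 0.0
```

Request:
jog_arm:
  plan: "-0.4 1 0.2 0 0 0 0.1;-0.4 1 0.2 0 0 0 0.1;-0.4 1 0.2 0 0 0 0.1;-0.4 1 0.2 0 0 0 0.1;-0.4 1 0.2 0 0 0 0.1;-0.4 1 0.2 0 0 0 0.1;-0.4 1 0.2 0 0 0 0.1;-0.4 1 0.2 0 0 0 0.1;-0.4 1 0.2 0 0 0 0.1;-0.4 1 0.2 0 0 0 0.1"

```text
time_s: 3.1
tcp_pos: [0.4329, -0.1072, 0.3234]
ee_rot: [[-0.866, 0.047, 0.498], [0.041, 0.999, -0.024], [-0.499, -0.001, -0.867]]
wrist_force: [-0.3, -0.5, 0.9]
gripper_width: 0.45
gripper_force: 0.0
```

```bash
python3 - <<'E'
from h import *
st(); R=rot(-2.9,30); go([.49,-.051,.31],R); go([.572,-.051,.26],R)
im,d,K,T=grab('wrist'); cv2.imwrite('pics/w1.png',im[...,::-1]); P=cloud(d,K,T)
H,S,V=cv2.split(cv2.cvtColor(im,cv2.COLOR_RGB2HSV))
m=((H>3)&(H<20)&(S>140)&(V>90)&(P[...,2]>.06)&(P[...,2]<.25)).astype(np.uint8)
k,L,s,c=cv2.connectedComponentsWithStats(m)
for i in range(1,k):
    if s[i,4]>60: 
        q=P[L==i]; q=q[q[:,2]>np.percentile(q[:,2],98)-.006]; rc=cv2.minAreaRect((q[:,:2]*1000).astype(np.float32)); print(c[i].round(),s[i,4],np.round(rc[0],1),np.round(rc[1]),round(rc[2],1),np.round(q[:,2].max(),3))
E
```

```text
{'time_s': 3.1, 'joints': [12.204, -15.836, -35.831, 11.229, -41.487, -111.447], 'tcp_pos': [0.433, -0.107, 0.323], 'wrist_force': [-0.33, -0.483, 0.925], 'gripper_width': 0.45, 'gripper_force': 0.0}
t 3.1 turn [ 0.01 -0.01  0.02] shift [-1.61  2.36  1.55]
t 3.1 turn [ 0.01 -0.01  0.02] shift [-3.44  2.53  4.92]
[513.  60.] 896 [450.5 107.8] [31. 12.] 16.6 0.103
[311.  74.] 422 [454.3 -76.4] [10. 30.] 86.8 0.102
[240. 261.] 396 [ 607.5 -153.5] [10. 30.] 85.5 0.202
[339. 250.] 163 [600.6 -47. ] [7. 3.] 29.5 0.201
[435. 256.] 525 [611.8  51.9] [13. 20.] 87.7 0.201
[308. 289.] 96 [819.3 -72.8] [14. 33.] 49.5 0.105
```

View pics/w1.png

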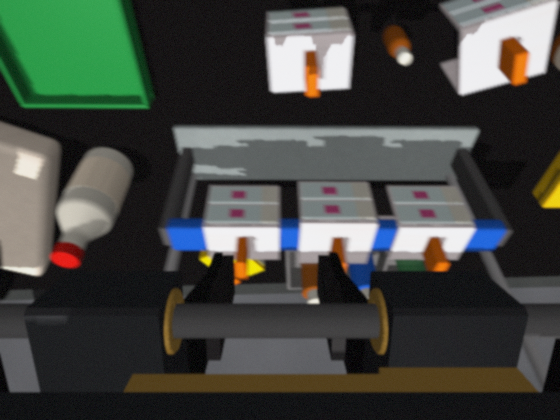

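The wrist view, which looks back toward the robot, shows the three hung carriers at rows 220 and bench_a at (309,50). The middle tab at (339,250) is partly hidden by the finger.

```bash
python3 - <<'E'
from h import *
T=np.load('wrist.npz')['T']; s=r.sense(); print('cam in tool',np.round(np.array(s['ee_rot']).T@(T[:3,3]-s['tcp_pos']),3))
R=rot(-2.9,30); go([.5825,-.050,.243],R); go([.6225,-.052,.174],R,[.5825,-.050,.243])
E
```

```text
cam in tool [ 0.081 -0.002 -0.162]
t 3.15 turn [ 0.02 -0.    0.04] shift [-3.41  2.51  5.69]
t 3.15 turn [ 0.02 -0.    0.04] shift [-0.01  0.    3.19]
```

Request:
jog_arm:
  plan: "-0.6 0.6 0.6 0 0 0 0.1;-0.7 0.6 0.8 0 0 0 0.1;-0.7 0.6 0.8 0 0 0 0.1;-0.7 0.7 0.9 0 0 0 0.1;-0.7 0 0.9 0 0 0 0.1;0 0 0.9 0 0 0 0.1;0 0 0.8 0 0 0 0.1;0 0 0 0 0 0 0.1;0 0 0 0 0 0 0.1;0 0 0 0 0 0 0.1"

```text
time_s: 4.15
tcp_pos: [0.5805, -0.0533, 0.2436]
ee_rot: [[-0.865, 0.049, 0.5], [0.043, 0.999, -0.024], [-0.5, 0.001, -0.866]]
wrist_force: [-0.4, -0.8, 0.7]
gripper_width: 0.45
gripper_force: 0.0
```

```bash
python3 - <<'E'
from h import *
st(); R=rot(-2.9,30); go([.6225,-.052,.174],R)
im,d,K,T=grab('wrist'); P=cloud(d,K,T)
H,S,V=cv2.split(cv2.cvtColor(im,cv2.COLOR_RGB2HSV))
m=((H>3)&(H<20)&(S>140)&(V>60)&(P[...,2]>.165)&(P[...,2]<.22)).astype(np.uint8)
k,L,s,c=cv2.connectedComponentsWithStats(m)
for i in range(1,k):
    if s[i,4]>60: 
        q=P[L==i]; print(c[i].round(),s[i,4],np.round(np.percentile(q,[1,50,99],axis=0),3).tolist())
cv2.imwrite('pics/w2.png',im[...,::-1])
E
```

```text
{'time_s': 4.15, 'joints': [14.221, 3.655, -34.364, 20.651, -24.464, -123.812], 'tcp_pos': [0.581, -0.053, 0.244], 'wrist_force': [-0.426, -0.774, 0.655], 'gripper_width': 0.45, 'gripper_force': 0.0}
t 4.15 turn [0.01 0.   0.01] shift [-0.06  0.14  3.25]
[443. 224.] 2101 [[0.603, 0.045, 0.168], [0.61, 0.047, 0.191], [0.631, 0.057, 0.201]]
[119. 224.] 2001 [[0.593, -0.159, 0.168], [0.6, -0.15, 0.191], [0.622, -0.148, 0.201]]
[280. 225.] 1237 [[0.598, -0.058, 0.167], [0.6, -0.052, 0.197], [0.627, -0.046, 0.201]]
```

View pics/w2.png

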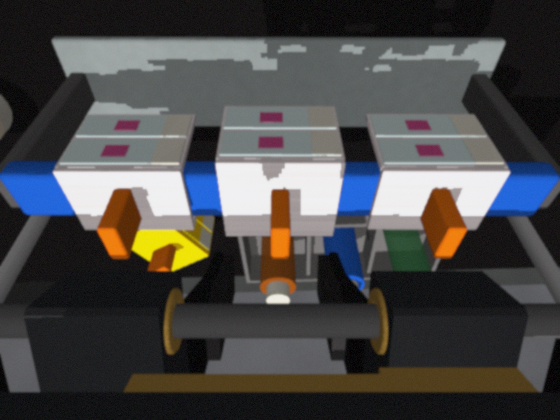

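The tab is centred between the fingers at (280,222), at about (0.613, -0.052) and with its top at 0.201. I go in along the tool axis and close.

Request:
jog_arm:
  plan: "0 0.05 0.6 0 0 0 0.1;0 0 0.6 0 0 0 0.1;0 0 0.6 0 0 0 0.1;0 0 0.6 0 0 0 0.1;0 0 0.5 0 0 0 0.1;0 0 0.3 0 0 0 0.1;0 0 0 0 0 0 0.1;0 0 0 0 0 0 1;0 0 0 0 0 0 1;0 0 0 0 0 0 1"

```text
time_s: 5.2
tcp_pos: [0.6205, -0.0542, 0.174]
ee_rot: [[-0.865, 0.05, 0.5], [0.044, 0.999, -0.024], [-0.5, 0.001, -0.866]]
wrist_force: [-0.1, -0.0, 0.6]
gripper_width: 0.263
gripper_force: 0.0
```

Request:
jog_arm:
  plan: "0 0 0 0 0 0 1;0 0 0 0 0 0 1;0 0 0 0 0 0 1;0 0 0 0 0 0 1;0 0 0 0 0 0 1;0 0 0 0 0 0 1;0 0 0 0 0 0 1;-0.05 0 -0.09 0 0 0 1;-0.05 0 -0.09 0 0 0 1;0 0 0 0 0 0 1"

```text
time_s: 6.2
tcp_pos: [0.6199, -0.0546, 0.1775]
ee_rot: [[-0.866, 0.051, 0.497], [0.044, 0.999, -0.025], [-0.497, 0.0, -0.867]]
wrist_force: [0.2, -0.4, -1.4]
gripper_width: 0.137
gripper_force: 30.0
```

```bash
python3 - <<'E'
from h import *
st(); p=r.sense()['tcp_pos']; p=np.array(p); R=rot(-2.9,30); go(p+[0,0,.07],R); go(p+[-.16,0,.07],R,p+[0,0,.07])
go([.51,-.30,.25],R,p+[-.16,0,.07]); 
E
```

```text
{'time_s': 6.2, 'joints': [10.702, 11.751, -38.957, 33.69, -12.15, -134.97], 'tcp_pos': [0.62, -0.055, 0.178], 'wrist_force': [0.21, -0.4, -1.418], 'gripper_width': 0.137, 'gripper_force': 29.999}
t 6.2 turn [ 0.   -0.02 -0.  ] shift [-1.4   0.   -2.42]
t 6.2 turn [ 0.   -0.02 -0.  ] shift [ 5.54 -0.32 -3.2 ]
t 6.2 turn [ 0.   -0.02 -0.  ] shift [-2.21 -9.7   1.16]
```

Request:
jog_arm:
  plan: "-0.1 0 -0.2 0 0 0 1;-0.2 0 -0.35 0 0 0 1;-0.2 0 -0.35 0 0 0 1;-0.2 0 -0.35 0 0 0 1;-0.2 0 -0.35 0 0 0 1;-0.2 0 -0.35 0 0 0 1;-0.2 0 -0.35 0 0 0 1;-0.1 0 -0.15 0 0 0 1;0 0 0 0 0 0 1;0 0 0 0 0 0 1"

```text
time_s: 7.2
tcp_pos: [0.6194, -0.0546, 0.2476]
ee_rot: [[-0.867, 0.051, 0.496], [0.044, 0.999, -0.025], [-0.497, 0.0, -0.868]]
wrist_force: [-0.3, -0.1, -0.9]
gripper_width: 0.138
gripper_force: 30.0
```

```bash
python3 - <<'E'
from h import *
st(); p=r.sense()['tcp_pos']; p=np.array(p); R=rot(-2.9,30); go(p+[-.14,0,.005],R)
for n in('scene','wrist'):
    im,d,K,T=grab(n); cv2.imwrite(f'pics/{n}3.png',im[...,::-1])
E
```

```text
{'time_s': 7.2, 'joints': [13.142, 7.489, -28.369, 17.941, -26.425, -120.188], 'tcp_pos': [0.619, -0.055, 0.248], 'wrist_force': [-0.27, -0.072, -0.934], 'gripper_width': 0.138, 'gripper_force': 29.999}
t 7.2 turn [ 0.   -0.02 -0.  ] shift [ 4.74 -0.28 -2.97]
```

View pics/wrist3.png

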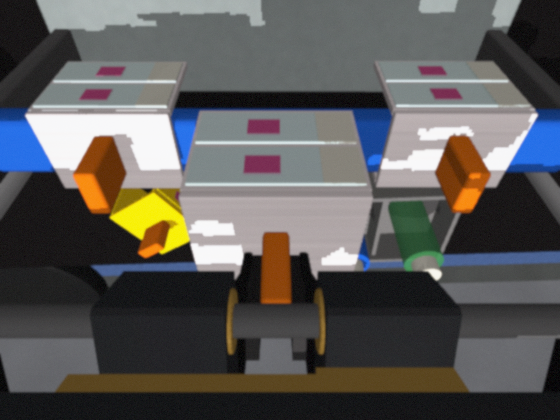

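The carrier is lifted level at (275,180), clear of the bar, and the neighbours haven't moved. I pull it back.

Request:
jog_arm:
  plan: "0.4 0 -0.3 0 0 0 1;0.8 -0.05 -0.5 0 0 0 1;0.8 -0.05 -0.5 0 0 0 1;0.8 -0.05 -0.5 0 0 0 1;0.8 -0.05 -0.5 0 0 0 1;0.8 -0.05 -0.5 0 0 0 1;0.4 -0.4 -0.3 0 0 0 1;0 -0.7 0 0 0 0 1;0 -0.9 0 0 0 0 1;0 -0.9 0 0 0 0 1"

```text
time_s: 8.3
tcp_pos: [0.4721, -0.1264, 0.2558]
ee_rot: [[-0.866, 0.049, 0.498], [0.043, 0.999, -0.024], [-0.499, 0.001, -0.867]]
wrist_force: [0.2, -0.3, -2.2]
gripper_width: 0.137
gripper_force: 30.0
```

```bash
python3 - <<'E'
from h import *
st(); R=rot(-2.9,30); go([.450,-.335,.22],R)
E
```

```text
{'time_s': 8.3, 'joints': [7.037, -7.133, -39.133, 10.124, -28.83, -107.468], 'tcp_pos': [0.472, -0.126, 0.256], 'wrist_force': [0.241, -0.337, -2.222], 'gripper_width': 0.137, 'gripper_force': 30.002}
t 8.3 turn [ 0.01 -0.01  0.01] shift [ 1.11 -8.38  1.01]
```

Request:
jog_arm:
  plan: "0.1 -0.9 0.1 0 0 0 1;0.1 -0.9 0.1 0 0 0 1;0.1 -0.9 0.1 0 0 0 1;0.1 -0.9 0.1 0 0 0 1;0.1 -0.9 0.1 0 0 0 1;0.1 -0.9 0.1 0 0 0 1;0.1 -0.9 0.1 0 0 0 1;0.2 -0.9 0.1 0 0 0 1;0.2 -0.8 0.1 0 0 0 1;0 -0.5 0.1 0 0 0 1"

```text
time_s: 9.3
tcp_pos: [0.45, -0.3384, 0.2196]
ee_rot: [[-0.866, 0.052, 0.497], [0.046, 0.999, -0.025], [-0.497, 0.001, -0.868]]
wrist_force: [0.9, -0.1, -1.5]
gripper_width: 0.137
gripper_force: 30.0
```

```bash
python3 - <<'E'
from h import *
st(); R=rot(-2.9,30); go([.4475,-.338,.079],R)
E
```

```text
{'time_s': 9.3, 'joints': [-28.328, 6.636, -19.618, -20.266, -38.156, -51.488], 'tcp_pos': [0.45, -0.338, 0.22], 'wrist_force': [0.913, -0.058, -1.547], 'gripper_width': 0.137, 'gripper_force': 30.0}
t 9.3 turn [ 0.   -0.02 -0.01] shift [2.9  0.01 4.82]
```

Request:
jog_arm:
  plan: "0.3 0 0.5 0 0 0 1;0.3 0 0.5 0 0 0 1;0.3 0 0.5 0 0 0 1;0.3 0 0.5 0 0 0 1;0.3 0 0.5 0 0 0 1;0.3 0 0.5 0 0 0 1;0.3 0 0.5 0 0 0 1;0.3 0 0.5 0 0 0 1;0.2 0 0.35 0 0 0 1;0 0 0 0 0 0 1"

```text
time_s: 10.3
tcp_pos: [0.4486, -0.3366, 0.0915]
ee_rot: [[-0.867, 0.05, 0.495], [0.045, 0.999, -0.023], [-0.496, 0.003, -0.868]]
wrist_force: [-0.5, 0.6, -0.2]
gripper_width: 0.134
gripper_force: 30.0
```

Request:
jog_arm:
  plan: "0.05 0 0.09 0 0 0 1;0.05 0 0.09 0 0 0 1;0.05 0 0.09 0 0 0 1;0 0 0 0 0 0 1;0 0 0 0 0 0 1;0 0 0 0 0 0 1;0 0 0 0 0 0 1;0 0 0 0 0 0 1;0 0 0 0 0 0 1;0 0 0 0 0 0 1"

```text
time_s: 11.3
tcp_pos: [0.4495, -0.3374, 0.086]
ee_rot: [[-0.866, 0.05, 0.498], [0.044, 0.999, -0.024], [-0.499, 0.001, -0.867]]
wrist_force: [-0.2, -0.1, -1.4]
gripper_width: 0.13
gripper_force: 30.0
```

```bash
python3 - <<'E'
from h import *
st(); R=rot(-2.9,30); go([.4475,-.338,.079],R)
E
```

```text
{'time_s': 11.3, 'joints': [-30.569, 17.412, -24.576, -33.621, -24.79, -34.428], 'tcp_pos': [0.449, -0.337, 0.086], 'wrist_force': [-0.231, -0.093, -1.444], 'gripper_width': 0.13, 'gripper_force': 29.999}
t 11.3 turn [ 0.01 -0.01  0.  ] shift [ 0.21 -0.03  0.2 ]
```

Request:
jog_arm:
  plan: "0.03 0 0.05 0 0 0 1;0.03 0 0.05 0 0 0 1;0.03 0 0.05 0 0 0 1;0.03 0 0.05 0 0 0 1;0.03 0 0.05 0 0 0 1;0 0 0 0 0 0 1;0 0 0 0 0 0 1;0 0 0 0 0 0 1;0 0 0 0 0 0 1;0 0 0 0 0 0 1"

```text
time_s: 12.3
tcp_pos: [0.4493, -0.3374, 0.0787]
ee_rot: [[-0.866, 0.05, 0.498], [0.044, 0.999, -0.024], [-0.498, 0.001, -0.867]]
wrist_force: [0.1, -0.6, -1.2]
gripper_width: 0.133
gripper_force: 30.0
```

```bash
python3 - <<'E'
from h import *
st()
ims=[]
for n in('scene','wrist'):
    im,d,K,T=grab(n); P=cloud(d,K,T)
    ims.append(im)
    H,S,V=cv2.split(cv2.cvtColor(im,cv2.COLOR_RGB2HSV))
    m=(S<80)&(V>90)&(np.abs(P[...,0]-.44)<.06)&(np.abs(P[...,1]+.338)<.06)&(P[...,2]>.05)&(P[...,2]<.085)
    q=P[m]; A=np.c_[q[:,:2]-[.44,-.338],np.ones(len(q))]
    c=np.linalg.lstsq(A,q[:,2],rcond=None)[0]
    for _ in range(5): g=abs(A@c-q[:,2])<.003; c=np.linalg.lstsq(A[g],q[g,2],rcond=None)[0]
    print(n,g.sum(),'plane tilt deg',np.round(np.degrees(c[:2]),1),'z',c[2].round(4),np.round(np.percentile(q[g],[1,99],axis=0),3).tolist())
a=ims[0][230:400,80:280]; a=cv2.resize(a,None,fx=2,fy=2)
b=cv2.resize(ims[1],(453,340)); cv2.imwrite('pics/tray.png',np.hstack([a[:340,:340],b])[...,::-1])
E
```

```text
{'time_s': 12.3, 'joints': [-30.806, 18.131, -24.614, -34.703, -24.267, -33.065], 'tcp_pos': [0.449, -0.337, 0.079], 'wrist_force': [0.084, -0.578, -1.155], 'gripper_width': 0.133, 'gripper_force': 29.999}
scene 738 plane tilt deg [0.2 0.1] z 0.0708 [[0.41, -0.376, 0.068], [0.481, -0.296, 0.074]]
wrist 12243 plane tilt deg [ 0.8 -0. ] z 0.0696 [[0.406, -0.376, 0.066], [0.459, -0.298, 0.071]]
```

View pics/tray.png

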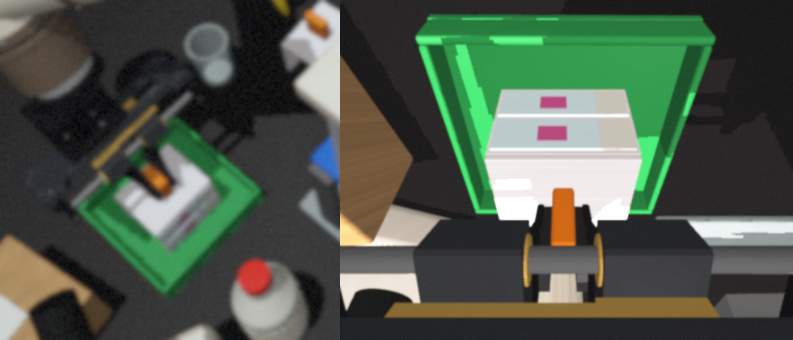

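The carrier stands level in the tray, with its plate at 0.070 as expected. I press about 2 mm more to make contact before releasing.

Request:
jog_arm:
  plan: "0.02 0 0.03 0 0 0 1;0.02 0 0.03 0 0 0 1;0.02 0 0.03 0 0 0 1;0 0 0 0 0 0 1;0 0 0 0 0 0 1;0 0 0 0 0 0 1;0 0 0 0 0 0 1;0 0 0 0 0 0 1;0 0 0 0 0 0 1;0 0 0 0 0 0 1"

```text
time_s: 13.4
tcp_pos: [0.4494, -0.3375, 0.0785]
ee_rot: [[-0.864, 0.049, 0.5], [0.042, 0.999, -0.025], [-0.501, -0.0, -0.865]]
wrist_force: [-8.0, 3.8, 15.7]
gripper_width: 0.133
gripper_force: 30.0
```

Request:
jog_arm:
  plan: "-0.02 0 -0.03 0 0 0 1;-0.01 0 -0.02 0 0 0 1;0 0 0 0 0 0 0.1;0 0 0 0 0 0 0.1;0 0 0 0 0 0 0.1;0 0 0 0 0 0 0.1;0 0 0 0 0 0 0.1;0 0 -0.4 0 0 0 0.1;0 0 -0.8 0 0 0 0.1;0 0 -1 0 0 0 0.1"

```text
time_s: 14.4
tcp_pos: [0.421, -0.3358, 0.1252]
ee_rot: [[-0.867, 0.05, 0.496], [0.044, 0.999, -0.024], [-0.497, 0.001, -0.868]]
wrist_force: [-0.5, -0.2, 0.0]
gripper_width: 0.451
gripper_force: 0.0
```

Request:
jog_arm:
  plan: "0 0 -1 0 0 0 0.1;0 0 -1 0 0 0 0.1;-0.5 0.5 -1 0 0 0 0.1;-0.5 0.9 -0.8 0 0 0 0.1;-0.5 1 0 0 0 0 0.1;-0.5 1 0 0 0 0 0.1;-0.5 1 0 0 0 0 0.1;0 1 0 0 0 0 0.1;0 1 0 0 0 0 0.1;0 1 0 0 0 0 0.1"

```text
time_s: 15.4
tcp_pos: [0.4376, -0.1508, 0.2396]
ee_rot: [[-0.865, 0.05, 0.499], [0.044, 0.999, -0.025], [-0.5, 0.001, -0.866]]
wrist_force: [-0.4, 0.3, -0.5]
gripper_width: 0.452
gripper_force: 0.0
```

```bash
python3 - <<'E'
from h import *
st(); R=rot(-2.9,30)
im,d,K,T=grab('top'); P=cloud(d,K,T)
H,S,V=cv2.split(cv2.cvtColor(im,cv2.COLOR_RGB2HSV))
for lab,cx,cy,zc in(('loose',.443,-.337,.07),('a',.455,-.077,.065)):
    m=(S<80)&(V>90)&(np.abs(P[...,0]-cx)<.06)&(np.abs(P[...,1]-cy)<.06)&(abs(P[...,2]-zc)<.008)
    rc=cv2.minAreaRect((P[m][:,:2]*1000).astype(np.float32)); print(lab,m.sum(),rc,np.median(P[m][:,2]))
im,d,K,T=grab('wrist'); P=cloud(d,K,T); cv2.imwrite('pics/w5.png',im[...,::-1])
H,S,V=cv2.split(cv2.cvtColor(im,cv2.COLOR_RGB2HSV))
m=(S<80)&(V>90)&(np.abs(P[...,0]-cx)<.06)&(np.abs(P[...,1]-cy)<.06)&(abs(P[...,2]-zc)<.008)
if m.sum()>50: print('a wrist',m.sum(),cv2.minAreaRect((P[m][:,:2]*1000).astype(np.float32)))
m=(H>3)&(H<20)&(S>140)&(V>60)&(np.abs(P[...,0]-cx)<.03)&(np.abs(P[...,1]-cy)<.03)&(P[...,2]>.066)
if m.sum()>50: q=P[m]; print('tab',m.sum(),np.percentile(q,[1,50,99],axis=0).round(3).tolist(), cv2.minAreaRect((q[q[:,2]>.096][:,:2]*1000).astype(np.float32)))
go([.4225,-.076,.143],R)
E
```

```text
{'time_s': 15.4, 'joints': [3.178, -8.962, -41.82, 6.517, -27.434, -101.066], 'tcp_pos': [0.438, -0.151, 0.24], 'wrist_force': [-0.383, 0.343, -0.512], 'gripper_width': 0.452, 'gripper_force': 0.0}
loose 534 ((444.27850341796875, -337.02520751953125), (79.37922668457031, 71.81916046142578), 87.42273712158203) 0.07062616616114237
a 316 ((456.65704345703125, -77.51022338867188), (54.976112365722656, 79.85944366455078), 2.131957530975342) 0.06578398224914461
a wrist 5642 ((453.64471435546875, -77.65681457519531), (58.012752532958984, 80.13422393798828), 1.2091693878173828)
tab 1047 [[0.439, -0.084, 0.068], [0.447, -0.08, 0.098], [0.468, -0.073, 0.102]] ((454.0426330566406, -78.0481948852539), (30.66578483581543, 11.723723411560059), 1.9514915943145752)
t 15.5 turn [ 0.02 -0.01  0.03] shift [2.54 2.92 2.96]
```

```bash
python3 - <<'E'
from h import *
R=rot(1.7,25); go([.428,-.079,.1465],R)
E
```

```text
t 15.5 turn [-0.25  0.61 -0.48] shift [1.8  2.84 3.24]
```

Request:
jog_arm:
  plan: "0 0 0 -0.12 0.3 -0.24 0.1;0 0 0 -0.13 0.31 -0.24 0.1;0.3 0.5 0 0 0 0 0.1;0.3 0.6 0.3 0 0 0 0.1;0.3 0.6 0.6 0 0 0 0.1;0.3 0.6 0.6 0 0 0 0.1;0.3 0.5 0.6 0 0 0 0.1;0.3 0 0.6 0 0 0 0.1;0 0 0.5 0 0 0 0.1;0 0 0 0 0 0 0.1"

```text
time_s: 16.5
tcp_pos: [0.4283, -0.0827, 0.146]
ee_rot: [[-0.907, -0.025, 0.42], [-0.023, 1.0, 0.01], [-0.42, -0.001, -0.908]]
wrist_force: [0.4, -0.2, 0.6]
gripper_width: 0.45
gripper_force: 0.0
```

```bash
python3 - <<'E'
from h import *
st(); R=rot(1.7,25); go([.462,-.078,.074],R)
im,d,K,T=grab('wrist'); P=cloud(d,K,T); cv2.imwrite('pics/w6.png',im[...,::-1])
H,S,V=cv2.split(cv2.cvtColor(im,cv2.COLOR_RGB2HSV))
m=(H>3)&(H<20)&(S>140)&(V>60)&(np.abs(P[...,0]-.454)<.03)&(np.abs(P[...,1]+.078)<.03)&(P[...,2]>.066)
q=P[m]; print('tab',m.sum(),np.percentile(q,[1,50,99],axis=0).round(3).tolist())
E
```

```text
{'time_s': 16.5, 'joints': [12.81, -2.819, -55.24, 20.174, -14.012, -119.98], 'tcp_pos': [0.428, -0.083, 0.146], 'wrist_force': [0.363, -0.192, 0.555], 'gripper_width': 0.45, 'gripper_force': 0.0}
t 16.5 turn [-0.02 -0.02 -0.03] shift [-0.01  0.15  3.18]
tab 1199 [[0.439, -0.083, 0.068], [0.441, -0.078, 0.099], [0.467, -0.072, 0.101]]
```

View pics/w6.png

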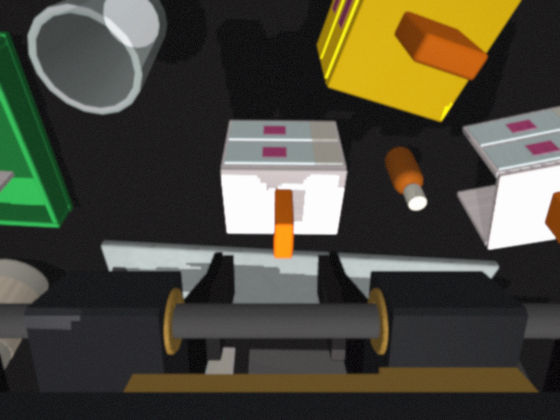

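bench_a's tab at (284,222) is centred, but j3 (-55) and j5 (-14) are near their limits. I fit a quick kinematic model before going lower.

```bash
cat > kin.py <<'E'
import numpy as np
from scipy.optimize import least_squares
from scipy.spatial.transform import Rotation as Ro
D=[([-58.007,22.087,.387,-.025,-68.411,-14.817],[.184,-.597,.222]),([-73.472,16.843,10.103,-29.268,-74.608,-13.975],[.1823,-.5967,.3087]),
([12.204,-15.836,-35.831,11.229,-41.487,-111.447],[.4329,-.1072,.3234]),([14.221,3.655,-34.364,20.651,-24.464,-123.812],[.5805,-.0533,.2436]),
([10.702,11.751,-38.957,33.69,-12.15,-134.97],[.6199,-.0546,.1775]),([13.142,7.489,-28.369,17.941,-26.425,-120.188],[.6194,-.0546,.2476]),
([7.037,-7.133,-39.133,10.124,-28.83,-107.468],[.4721,-.1264,.2558]),([-28.328,6.636,-19.618,-20.266,-38.156,-51.488],[.45,-.3384,.2196]),
([-30.806,18.131,-24.614,-34.703,-24.267,-33.065],[.4493,-.3374,.0787]),([12.81,-2.819,-55.24,20.174,-14.012,-119.98],[.4283,-.0827,.146])]
def fk(q,g,s4=-1,s6=-1):
    a,h,L2,b,L3,dt,oy,j1o,j6o=g; q=np.radians(q)
    R=Ro.from_euler('z',q[0]+j1o)*Ro.from_euler('y',q[1])
    p=Ro.from_euler('z',q[0]+j1o).apply([a,oy,0])+[0,0,h]+R.apply([0,0,L2])
    R=R*Ro.from_euler('y',-q[2]); p=p+R.apply([L3,0,b])
    R=R*Ro.from_euler('x',s4*q[3])*Ro.from_euler('y',-q[4]); p=p+R.apply([dt,0,0])
    R=R*Ro.from_euler('x',s6*q[5]+j6o)
    M=R.as_matrix(); return p,np.stack([M[:,2],M[:,1],M[:,0]],1)*[1,-1,1]   # tool z = x axis of last
def fit():
    best=None
    for s4 in(1,-1):
        for j10 in(-.3,0,.3):
            f=lambda g:np.ravel([fk(q,g,s4)[0]-p for q,p in D])
            o=least_squares(f,[0,.35,.3,0,.3,.25,0,j10,0])
            if best is None or o.cost<best[0].cost: best=(o,s4)
    return best
E
python3 - <<'E'
from kin import *
o,s4=fit(); print(s4,np.sqrt(2*o.cost/30),o.x.round(4)); print(np.round(o.fun.reshape(-1,3)*1000,1).tolist())
for q,p in D[-3:]: print(fk(q,o.x,s4)[1].round(3).tolist())
E
```

```text
-1 0.02812819716069652 [ 0.1014  0.1244  0.5273 -0.0107  0.298   0.2838 -0.2294  0.1576  0.    ]
[[18.5, 14.9, -13.0], [-11.6, 18.0, 28.9], [9.0, -6.5, -49.7], [-15.0, 1.4, -30.7], [-35.6, -14.8, -20.5], [-17.1, 10.3, -29.9], [4.1, -0.3, -21.2], [15.5, -3.4, 40.9], [49.3, -37.4, 90.6], [5.3, -16.3, 4.7]]
[[0.106, -0.863, 0.494], [-0.994, -0.091, 0.054], [-0.001, -0.497, -0.868]]
[[0.107, -0.862, 0.496], [-0.994, -0.093, 0.054], [-0.001, -0.498, -0.867]]
[[0.181, -0.892, 0.413], [-0.983, -0.165, 0.076], [0.001, -0.42, -0.908]]
```

```bash
cat >> kin.py <<'E'
Z=[[-.001,.002,-1],[.499,-.024,-.866],[.498,-.024,-.867],[.5,-.024,-.866],[.497,-.025,-.867],[.496,-.025,-.868],[.498,-.024,-.867],[.497,-.025,-.868],[.498,-.024,-.867],[.42,.01,-.908]]
Y=[[-.295,.955,.002],[.055,.998,.004],[.047,.999,-.001],[.049,.999,.001],[.051,.999,0],[.051,.999,0],[.049,.999,.001],[.052,.999,.001],[.05,.999,.001],[-.025,1,-.001]]
def fk2(q,g,s):
    a,h,L2,b,L3,dt,oy,*o=g; q=np.radians(q)*s+np.array(o)
    R=Ro.from_euler('z',q[0]); p=R.apply([a,oy,0])+[0,0,h]
    R=R*Ro.from_euler('y',q[1]); p=p+R.apply([0,0,L2])
    R=R*Ro.from_euler('y',q[2]); p=p+R.apply([L3,0,b])
    R=R*Ro.from_euler('x',q[3])*Ro.from_euler('y',q[4]); p=p+R.apply([dt,0,0])
    M=(R*Ro.from_euler('x',q[5])).as_matrix(); return p,M[:,[2,1,0]]*[-1,1,1]
def fit2():
    best=None
    for s1 in(1,-1):
     for s4 in(1,-1):
      for s6 in(1,-1):
       for o6 in(0,1.57,3.14,-1.57):
        s=np.array([s1,1,-1,s4,-1,s6])
        f=lambda g:np.ravel([np.r_[fk2(q,g,s)[0]-p,.3*(fk2(q,g,s)[1][:,2]-z),.3*(fk2(q,g,s)[1][:,1]-y)] for (q,p),z,y in zip(D,Z,Y)])
        o=least_squares(f,[0.05,.35,.3,0,.3,.25,0,-.25*s1,0,0,0,0,o6],max_nfev=300)
        if best is None or o.cost<best[0].cost: best=(o,s)
    return best
E
python3 - <<'E'
from kin import *
o,s=fit2(); print(s,np.sqrt(2*o.cost/90),o.x.round(4)); print(np.abs(o.fun.reshape(-1,9)).max(0).round(4))
np.savez('kin.npz',g=o.x,s=s)
E
```

```text
[ 1  1 -1 -1 -1 -1] 0.014308931342608997 [-0.0049  0.1557  0.5361 -0.017   0.3162  0.296  -0.176   0.0766  0.1972
 -0.2237 -0.073   0.0302  4.8359]
[0.0494 0.0334 0.0634 0.0176 0.0116 0.0096 0.0088 0.0019 0.0094]
```

```bash
sed -i 's/p=R.apply(\[a,oy,0\])/p=R.apply([a,0,0])/; s/R=R\*Ro.from_euler(.x.,q\[3\])\*Ro.from_euler(.y.,q\[4\]); p=p+R.apply(\[dt,0,0\])/R=R*Ro.from_euler("x",q[3])*Ro.from_euler("y",q[4]); p=p+R.apply([dt,oy,0])/' kin.py
python3 - <<'E'
from kin import *
o,s=fit2(); print(s,np.sqrt(2*o.cost/90),o.x.round(4)); print(np.abs(o.fun.reshape(-1,9)).max(0).round(4))
np.savez('kin.npz',g=o.x,s=s)
E
```

```text
[ 1  1 -1  1 -1 -1] 9.444730692080335e-05 [ 3.0000e-04  1.6040e-01  5.6500e-01 -1.0000e-04 -4.2200e-01  3.0630e-01
 -1.5990e-01  1.0000e-04 -8.0000e-04  3.1423e+00  2.0000e-04 -3.1415e+00
 -1.5706e+00]
[0.0004 0.0003 0.0002 0.0001 0.0001 0.0001 0.0001 0.0001 0.0001]
```

```bash
cat >> kin.py <<'E'
lo=np.array([-179.83,-69.29,-61.27,-181.25,-171.15,-177.46]);hi=np.array([179.83,118.12,80.66,117.63,-9.14,177.46])
_k=np.load('kin.npz'); G,SG=_k['g'],_k['s']
def ik(p,R,q0,lim=True):
    f=lambda q:np.r_[(fk2(q,G,SG)[0]-p)*10,(fk2(q,G,SG)[1]-R).ravel()]
    o=least_squares(f,np.clip(q0,lo+.1,hi-.1) if lim else q0,bounds=(lo,hi) if lim else (-np.inf,np.inf),x_scale=50,max_nfev=400); return o.x,np.abs(o.fun).max()
E
python3 - <<'E'
from kin import *
from h import rot
q0=np.array(D[-1][0])
gb=np.array([.614,-.0515,.1905]); 
for name,gp,y0 in(('pick',np.array([.454,-.078,.0905]),1.7),('pick.51',np.array([.51,-.078,.0905]),-2.9),('pick.51,-.17',np.array([.51,-.17,.0905]),-2.9),('seat',gb,-2.9),('over',gb+[0,0,.07],-2.9)):
    for L in(5,12,18,22,25,28):
        R=rot(y0,L); q,e=ik(gp+.019*R[:,2],R,q0); print(name,L,q.round(1).tolist(),'err',e.round(4))
E
```

```text
pick 5 [11.1, 14.7, -37.4, 1.5, -33.0, -100.6] err 0.0
pick 12 [11.9, 12.3, -43.6, 5.5, -22.3, -105.1] err 0.0
pick 18 [11.6, 10.6, -51.9, 17.4, -10.2, -116.6] err 0.0
pick 22 [11.1, 10.4, -50.2, 9.0, -9.1, -107.6] err 0.0314
pick 25 [10.0, 10.3, -47.4, -2.0, -9.1, -95.6] err 0.0611
pick 28 [7.7, 10.3, -44.2, -15.5, -9.1, -80.0] err 0.0884
pick.51 5 [10.0, 19.2, -30.2, 1.9, -35.7, -104.4] err 0.0
pick.51 12 [10.9, 16.9, -37.0, 6.8, -24.6, -109.7] err 0.0
pick.51 18 [10.7, 15.1, -45.7, 19.9, -12.3, -122.4] err 0.0
pick.51 22 [9.9, 14.7, -46.7, 19.2, -9.1, -121.1] err 0.031
pick.51 25 [9.7, 14.7, -44.3, 9.6, -9.1, -111.1] err 0.0582
pick.51 28 [8.6, 14.6, -41.3, -2.8, -9.1, -97.6] err 0.0946
pick.51,-.17 5 [-1.0, 21.1, -26.6, 0.3, -37.4, -92.1] err 0.0
pick.51,-.17 12 [-0.9, 18.8, -31.6, 0.9, -27.6, -92.7] err 0.0
pick.51,-.17 18 [-0.8, 17.3, -36.2, 2.1, -18.4, -94.0] err 0.0
pick.51,-.17 22 [-0.7, 16.6, -39.8, 4.0, -11.7, -96.0] err 0.0
pick.51,-.17 25 [-1.2, 16.4, -39.9, 0.0, -9.1, -91.6] err 0.0127
pick.51,-.17 28 [-2.5, 16.3, -37.4, -10.5, -9.1, -80.0] err 0.0326
seat 5 [10.8, 21.1, -9.4, 1.4, -54.6, -104.5] err 0.0
seat 12 [11.6, 18.2, -15.7, 4.3, -44.5, -107.3] err 0.0
seat 18 [12.3, 16.0, -21.7, 8.1, -35.2, -111.2] err 0.0
seat 22 [12.7, 14.6, -26.2, 12.2, -28.4, -115.3] err 0.0
seat 25 [12.7, 13.7, -30.1, 17.0, -22.9, -120.0] err 0.0
seat 28 [12.1, 12.8, -35.1, 25.5, -16.4, -127.9] err 0.0
over 5 [10.8, 18.1, -3.4, 1.3, -63.7, -104.2] err 0.0
over 12 [11.7, 14.8, -9.6, 3.7, -54.0, -106.4] err 0.0
over 18 [12.4, 12.3, -15.2, 6.6, -45.2, -109.2] err 0.0
over 22 [12.9, 10.7, -19.3, 9.3, -39.1, -111.9] err 0.0
over 25 [13.2, 9.7, -22.5, 12.0, -34.3, -114.6] err 0.0
over 28 [13.3, 8.6, -26.1, 15.6, -29.1, -118.1] err 0.0
```

The model fits to 0.1 mm. At bench_a the lean can be at most about 18°, so I grasp at 16°. At the bar I start with the carrier tilted about 5° for lamp clearance and level it as it engages.

```bash
python3 - <<'E'
from h import *
R=rot(1.7,16); g=np.array([.4535,-.078,.0905]); t=g+.019*R[:,2]; print(t)
pre=t-.06*R[:,2]; go(pre,R); go(t,R,pre)
E
```

```text
[ 0.4587348  -0.07784463  0.07223603]
t 16.55 turn [-0.01  1.12 -0.04] shift [-0.33  0.15  0.81]
t 16.55 turn [-0.01  1.12 -0.04] shift [-0.  -0.   2.4]
```

Request:
jog_arm:
  plan: "0 0 0 0 0.56 -0.02 0.1;0 0 0 0 0.56 -0.02 0.1;-0.33 0.15 0.4 0 0 0 0.1;0 0 0.41 0 0 0 0.1;0 0 0 0 0 0 0.1;0 0 0.5 0 0 0 0.1;0 0 0.5 0 0 0 0.1;0 0 0.5 0 0 0 0.1;0 0 0.4 0 0 0 0.1;0 0 0 0 0 0 0.1"

```text
time_s: 17.55
tcp_pos: [0.4546, -0.0777, 0.0834]
ee_rot: [[-0.961, -0.03, 0.274], [-0.03, 1.0, 0.007], [-0.275, -0.002, -0.962]]
wrist_force: [0.2, 0.4, 0.3]
gripper_width: 0.45
gripper_force: 0.0
```

```bash
python3 - <<'E'
from h import *
st(); R=rot(1.7,16); g=np.array([.4535,-.078,.0905]); t=g+.019*R[:,2]; go(t,R)
E
```

```text
{'time_s': 17.55, 'joints': [12.385, 9.488, -47.793, 10.141, -17.319, -109.907], 'tcp_pos': [0.455, -0.078, 0.083], 'wrist_force': [0.227, 0.431, 0.282], 'gripper_width': 0.45, 'gripper_force': 0.0}
t 17.55 turn [-0.01 -0.01  0.01] shift [-0.04 -0.01  0.48]
```

Request:
jog_arm:
  plan: "0 0 0.25 0 0 0 0.1;0 0 0.2 0 0 0 0.1;0 0 0 0 0 0 0.1;0 0 0 0 0 0 1;0 0 0 0 0 0 1;0 0 0 0 0 0 1;0 0 0 0 0 0 1;0 0 0 0 0 0 1;0 0 0 0 0 0 1;0 0 0 0 0 0 1"

```text
time_s: 18.55
tcp_pos: [0.4589, -0.0773, 0.0738]
ee_rot: [[-0.96, -0.031, 0.277], [-0.03, 1.0, 0.007], [-0.277, -0.001, -0.961]]
wrist_force: [-0.3, 0.5, 2.4]
gripper_width: 0.133
gripper_force: 30.0
```

```bash
python3 - <<'E'
from h import *
st(); s=r.sense(); p=np.array(s['tcp_pos']); R=np.array(s['ee_rot']); go(p+[0,0,.15],R)
E
```

```text
{'time_s': 18.55, 'joints': [12.187, 10.915, -48.492, 11.406, -15.062, -111.038], 'tcp_pos': [0.459, -0.077, 0.074], 'wrist_force': [-0.294, 0.525, 2.433], 'gripper_width': 0.133, 'gripper_force': 29.959}
t 18.55 turn [0. 0. 0.] shift [-1.66 -0.01 -5.77]
```

Request:
jog_arm:
  plan: "-0.1 0 -0.3 0 0 0 1;-0.2 0 -0.7 0 0 0 1;-0.2 0 -0.7 0 0 0 1;-0.2 0 -0.7 0 0 0 1;-0.2 0 -0.7 0 0 0 1;-0.2 0 -0.7 0 0 0 1;-0.2 0 -0.7 0 0 0 1;-0.2 0 -0.7 0 0 0 1;-0.2 0 -0.7 0 0 0 1;-0.2 0 -0.6 0 0 0 1"

```text
time_s: 19.55
tcp_pos: [0.4586, -0.077, 0.2429]
ee_rot: [[-0.961, -0.03, 0.275], [-0.029, 1.0, 0.007], [-0.275, -0.001, -0.961]]
wrist_force: [0.2, 1.3, -2.9]
gripper_width: 0.137
gripper_force: 30.0
```

```bash
python3 - <<'E'
from h import *
st()
im,d,K,T=grab('wrist'); P=cloud(d,K,T); s=r.sense(); R=np.array(s['ee_rot']); p=np.array(s['tcp_pos']); print(p.round(4),R[:,2].round(3))
H,S,V=cv2.split(cv2.cvtColor(im,cv2.COLOR_RGB2HSV))
# carrier pose in hand: plate plane
m=(S<80)&(V>90)&(np.linalg.norm(P[...,:2]-p[:2],axis=-1)<.06)&(abs(P[...,2]-(p[2]-.008))<.012)
q=P[m]; c0=p[:2]; A=np.c_[q[:,:2]-c0,np.ones(len(q))]; g=np.ones(len(q),bool)
for _ in range(6): c=np.linalg.lstsq(A[g],q[g,2],rcond=None)[0]; g=abs(A@c-q[:,2])<.0025
print('plate',g.sum(),'slope deg',np.degrees(c[:2]).round(2),'z',c[2].round(4),np.percentile(q[g],[.5,99.5],axis=0).round(4).tolist(),cv2.minAreaRect((q[g][:,:2]*1000).astype(np.float32)))
# bar edges in the empty slot
m=(H>100)&(H<130)&(S>120)&(V>50)&(abs(P[...,2]-.16)<.006)
q=P[m]
im2,d,K,T=grab('top'); P=cloud(d,K,T); H,S,V=cv2.split(cv2.cvtColor(im2,cv2.COLOR_RGB2HSV))
m2=(H>100)&(H<130)&(S>120)&(V>50)&(abs(P[...,2]-.161)<.006)
for n,q in(('wrist',q),('top',P[m2])):
  for y in np.arange(-.23,.14,.02):
    k=abs(q[:,1]-y)<.01
    if k.sum()>15: print(n,round(y,2),k.sum(),np.percentile(q[k,0],[1,99]).round(4))
cv2.imwrite('pics/w7.png',im[...,::-1])
E
```

```text
{'time_s': 19.55, 'joints': [12.652, -3.075, -30.984, 4.192, -46.488, -103.38], 'tcp_pos': [0.459, -0.077, 0.243], 'wrist_force': [0.189, 1.266, -2.852], 'gripper_width': 0.137, 'gripper_force': 29.954}
[ 0.4606 -0.077   0.246 ] [ 0.281  0.007 -0.96 ]
plate 9830 slope deg [ 0.33 -0.03] z 0.2337 [[0.4253, -0.1171, 0.2312], [0.4659, -0.0383, 0.235]] ((447.62933349609375, -77.4607162475586), (44.65016555786133, 80.43009948730469), 1.2342809438705444)
wrist -0.23 21 [0.6134 0.6214]
wrist -0.09 104 [0.6081 0.6304]
wrist -0.07 370 [0.6079 0.6313]
wrist -0.05 31 [0.6094 0.631 ]
wrist 0.09 51 [0.6036 0.638 ]
wrist 0.11 592 [0.6034 0.6403]
wrist 0.13 347 [0.6037 0.64  ]
top -0.23 70 [0.5865 0.6247]
top -0.21 84 [0.5877 0.6274]
top -0.19 22 [0.5911 0.6259]
top -0.11 57 [0.5942 0.6296]
top -0.09 87 [0.5934 0.6299]
top -0.07 80 [0.5946 0.6315]
top -0.05 90 [0.5952 0.6308]
top -0.03 77 [0.5977 0.6306]
top -0.01 82 [0.5972 0.6332]
top 0.01 48 [0.5992 0.6346]
top 0.09 29 [0.6042 0.6411]
top 0.11 86 [0.6032 0.6418]
top 0.13 49 [0.6042 0.6412]
```

View pics/w7.png

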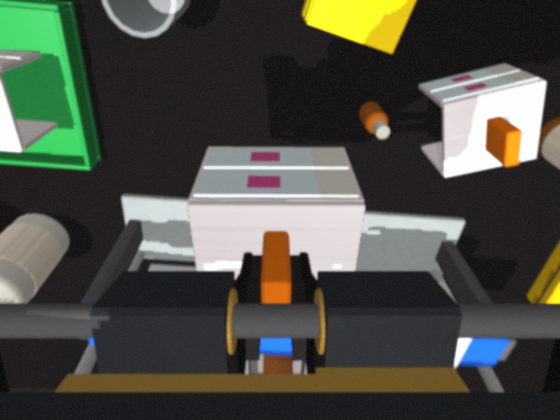

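The carrier is level in hand at (277,225); bench_c, the oil bottle and the tray haven't moved. I plan the hanging path with the lamp clearance.

```bash
cat > hang.py <<'E'
from h import *
from kin import ik,lo,hi
yw=-2.8; u=np.array([np.cos(np.radians(yw)),np.sin(np.radians(yw)),0]); zz=np.array([0,0,1.])
B=np.array([.6145,-.051,.160])
def pose(dx,fz,tau,L0=16):
    F=np.array([B[0],B[1],0])+dx*u; F[2]=fz
    R=rot(yw,L0+tau); t=np.radians(tau); up=-np.sin(t)*u+np.cos(t)*zz; ax=np.cos(t)*u+np.sin(t)*zz
    return F+.0053*ax+.0738*up,R
def clear(p,R):
    c=[]
    for z in(.358,.383):
        l=B+.008*u; l[2]=z; v=R.T@(l-p); c.append((-v[0]-.0375,-v[2]-.070))  # across beyond body, along behind body start
    return np.round(np.array(c)*1000,1).tolist()
W=[('A',-.12,.170,5.5),('B',0,.166,5.5),('C',.0015,.140,4),('D',.001,.120,1.0),('E',0,.103,0)]
if __name__=='__main__':
    q=np.array(r.sense()['joints']); prev=None
    for n,*a in W:
        p,R=pose(*a); q,e=ik(p,R,q); print(n,p.round(4),'q',q.round(1).tolist(),e.round(5),'clear',clear(p,R))
        if prev: 
            R0=prev[1]; print('   turn',np.round(Ro.from_matrix(R0.T@R).as_rotvec(degrees=True)/8,3),'shift after turn',np.round(R.T@(p-prev[0])/.025,3))
        else: go(p,R)
        prev=(p,R)
E
python3 hang.py
```

```text
A [ 0.4928 -0.0451  0.244 ] q [18.2, -2.6, -34.8, 12.2, -38.3, -119.3] 0.0 clear [[125.1, -11.5], [134.2, 11.8]]
t 19.65 turn [ 0.18 -0.65  0.54] shift [-1.14  1.33  0.48]
B [ 0.6127 -0.0509  0.24  ] q [13.1, 10.2, -20.2, 9.1, -39.2, -112.0] 0.0 clear [[14.9, 36.2], [24.0, 59.5]]
   turn [0. 0. 0.] shift after turn [-4.407 -0.     1.908]
C [ 0.6161 -0.0511  0.214 ] q [12.8, 12.5, -20.6, 8.6, -37.9, -111.5] 0.0 clear [[17.7, 63.1], [26.3, 86.6]]
   turn [0.    0.188 0.   ] shift after turn [ 0.226 -0.     1.023]
D [ 0.6195 -0.0512  0.1939] q [12.3, 15.1, -18.8, 6.8, -39.9, -109.7] 0.0 clear [[13.3, 86.1], [20.7, 110.0]]
   turn [0.    0.375 0.   ] shift after turn [ 0.106 -0.     0.809]
E [ 0.6198 -0.0513  0.1768] q [12.2, 16.5, -19.2, 6.5, -39.1, -109.4] 0.0 clear [[15.0, 103.4], [21.9, 127.5]]
   turn [ 0.     0.125 -0.   ] shift after turn [0.177 0.    0.66 ]
```

Request:
jog_arm:
  plan: "0 0 0 0.06 -0.22 0.18 1;0 0 0 0.06 -0.22 0.18 1;0 0 0 0.06 -0.21 0.18 1;-0.3 0.4 0.1 0 0 0 1;-0.4 0.5 0.2 0 0 0 1;-0.44 0.43 0.18 0 0 0 1;0 0 0 0 0 0 1;0 0 0 0 0 0 1;0 0 0 0 0 0 1;0 0 0 0 0 0 1"

```text
time_s: 20.65
tcp_pos: [0.4917, -0.0456, 0.2419]
ee_rot: [[-0.931, 0.049, 0.362], [0.046, 0.999, -0.019], [-0.362, -0.001, -0.932]]
wrist_force: [0.4, -0.1, -1.9]
gripper_width: 0.134
gripper_force: 30.0
```

```bash
python3 - <<'E'
from hang import *
st(); s=r.sense(); print(np.round(s['ee_rot'],3).tolist()); go(*pose(0,.166,5.5))
E
```

```text
{'time_s': 20.65, 'joints': [18.112, -2.507, -34.87, 12.13, -38.325, -119.178], 'tcp_pos': [0.492, -0.046, 0.242], 'wrist_force': [0.442, -0.135, -1.945], 'gripper_width': 0.134, 'gripper_force': 29.954}
[[-0.931, 0.049, 0.362], [0.046, 0.999, -0.019], [-0.362, -0.001, -0.932]]
t 20.65 turn [-0.01 -0.03 -0.  ] shift [-4.48  0.02  1.85]
```

Request:
jog_arm:
  plan: "-0.3 0 0.1 0 0 0 1;-0.5 0 0.2 0 0 0 1;-0.6 0 0.24 0 0 0 1;-0.6 0 0.25 0 0 0 1;-0.6 0 0.25 0 0 0 1;-0.6 0 0.25 0 0 0 1;-0.6 0 0.25 0 0 0 1;-0.4 0 0.17 0 0 0 1;-0.26 0.02 0.1 0 0 0 1;0 0 0 0 0 0 1"

```text
time_s: 21.65
tcp_pos: [0.613, -0.0508, 0.2399]
ee_rot: [[-0.931, 0.049, 0.362], [0.045, 0.999, -0.019], [-0.362, -0.001, -0.932]]
wrist_force: [-1.2, 0.5, -1.0]
gripper_width: 0.137
gripper_force: 30.0
```

```bash
python3 - <<'E'
from hang import *
im,d,K,T=grab('wrist'); P=cloud(d,K,T); st(); go(*pose(0,.166,5.5)); go(*pose(.0015,.14,4))
s=r.sense(); R=np.array(s['ee_rot']); p=np.array(s['tcp_pos'])
H,S,V=cv2.split(cv2.cvtColor(im,cv2.COLOR_RGB2HSV))
v=(P-p)@R
m=(S<80)&(V>90)&(abs(v[...,1])<.045)&(abs(v[...,0])<.06)&(P[...,2]>.215)&(P[...,2]<.25)
q=P[m]; A=np.c_[q[:,:2]-B[:2],np.ones(len(q))]; g=np.ones(len(q),bool)
for _ in range(6): c=np.linalg.lstsq(A[g],q[g,2],rcond=None)[0]; g=abs(A@c-q[:,2])<.0025
print('plate',g.sum(),'slope',np.degrees(c[:2]).round(2),'z',c[2].round(4),np.percentile(q[g],[.5,99.5],axis=0).round(4).tolist(),cv2.minAreaRect((q[g][:,:2]*1000).astype(np.float32)))
b=(H>100)&(H<130)&(S>120)&(V>50)&(abs(P[...,2]-.16)<.006); q=P[b]
for y in np.arange(-.23,.14,.02):
    k=abs(q[:,1]-y)<.01
    if k.sum()>15: print(round(y,2),k.sum(),np.percentile(q[k,0],[1,99]).round(4))
a,_,_,_=grab('scene'); a=cv2.resize(a[170:330,200:400],(400,320)); cv2.imwrite('pics/hov.png',np.hstack([a,cv2.resize(im,(400,320))])[...,::-1])
E
```

```text
{'time_s': 21.7, 'joints': [13.132, 10.308, -19.944, 9.056, -39.639, -111.897], 'tcp_pos': [0.612, -0.051, 0.24], 'wrist_force': [-0.052, -0.166, -1.83], 'gripper_width': 0.137, 'gripper_force': 29.954}
t 21.7 turn [-0.01 -0.03  0.  ] shift [-0.02 -0.    0.01]
t 21.7 turn [-0.01  0.15  0.  ] shift [ 0.21 -0.    1.03]
plate 9852 slope [ 5.64 -0.3 ] z 0.2307 [[0.5799, -0.0899, 0.2252], [0.6214, -0.0107, 0.2316]] ((603.1236572265625, -50.548919677734375), (80.09664154052734, 44.62266159057617), 86.89559936523438)
-0.23 513 [0.5934 0.6234]
-0.21 1689 [0.5852 0.6237]
-0.19 139 [0.5866 0.6214]
-0.11 1014 [0.5905 0.6263]
-0.09 166 [0.5908 0.6044]
-0.01 189 [0.5958 0.6121]
0.01 883 [0.5964 0.6327]
0.09 391 [0.6023 0.6399]
0.11 1698 [0.6017 0.6399]
0.13 641 [0.6026 0.641 ]
```

View pics/hov.png

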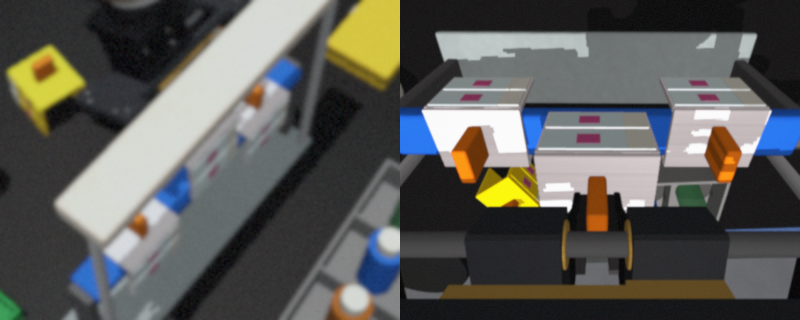

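The carrier hovers centred over the slot, in the right half at (597,150), with 5.6° of tilt as intended. Its feet are within 1 mm of the bar centre. I lower and level it.

Request:
jog_arm:
  plan: "0.08 0 0.34 0 0.06 0 1;0.09 0 0.34 0 0.06 0 1;0.08 0 0.34 0 0.06 0 1;0 0 0 0 0 0 1;0 0 0 0 0 0 1;0.03 0 0.27 0 0.12 0 1;0.04 0 0.27 0 0.12 0 1;0.04 0 0.27 0 0.13 0 1;0 0 0 0 0 0 1;0 0 0 0 0 0 1"

```text
time_s: 22.75
tcp_pos: [0.6195, -0.0511, 0.1938]
ee_rot: [[-0.956, 0.049, 0.289], [0.046, 0.999, -0.015], [-0.29, -0.001, -0.957]]
wrist_force: [0.1, -0.2, -2.2]
gripper_width: 0.138
gripper_force: 30.0
```

```bash
python3 - <<'E'
from hang import *
B[0]=.6138
st(); go(*pose(0,.12,1)); go(*pose(0,.103,0)); go(*pose(0,.1,0))
E
```

```text
{'time_s': 22.75, 'joints': [12.322, 15.145, -18.636, 6.829, -40.155, -109.713], 'tcp_pos': [0.62, -0.051, 0.194], 'wrist_force': [0.057, -0.247, -2.242], 'gripper_width': 0.138, 'gripper_force': 29.954}
t 22.75 turn [-0.01 -0.02  0.  ] shift [ 0.06 -0.01 -0.02]
t 22.75 turn [-0.01  0.1   0.  ] shift [ 0.2  -0.01  0.65]
t 22.75 turn [-0.01  0.1   0.  ] shift [ 0.24 -0.01  0.77]
```

Request:
jog_arm:
  plan: "0.05 0 0.16 0 0.03 0 1;0.05 0 0.16 0 0.03 0 1;0.05 0 0.16 0 0.04 0 1;0.05 0 0.16 0 0 0 1;0 0 0 0 0 0 1;0.01 0 0.04 0 0 0 1;0.01 0 0.04 0 0 0 1;0.01 0 0.03 0 0 0 1;0 0 0 0 0 0 1;0 0 0 0 0 0 1"

```text
time_s: 23.75
tcp_pos: [0.6192, -0.0511, 0.1747]
ee_rot: [[-0.96, 0.049, 0.277], [0.047, 0.999, -0.014], [-0.277, -0.001, -0.961]]
wrist_force: [0.4, 0.4, -2.2]
gripper_width: 0.136
gripper_force: 30.0
```

```bash
python3 - <<'E'
from hang import *
B[0]=.6138
st(); go(*pose(0,.1,0)); im,d,K,T=grab('wrist'); P=cloud(d,K,T)
H,S,V=cv2.split(cv2.cvtColor(im,cv2.COLOR_RGB2HSV))
for y0 in(.053,-.051,-.154):
    m=(S<80)&(V>90)&(abs(P[...,1]-y0)<.045)&(P[...,0]>.57)&(P[...,0]<.66)&(abs(P[...,2]-.166)<.006)
    q=P[m]; c=np.linalg.lstsq(np.c_[q[:,:2]-[.614,y0],np.ones(len(q))],q[:,2],rcond=None)[0]
    print(y0,m.sum(),'slope',np.degrees(c[:2]).round(2),'z',c[2].round(4),np.percentile(q,[.5,99.5],axis=0).round(4).tolist())
E
```

```text
{'time_s': 23.75, 'joints': [12.216, 16.492, -19.539, 6.684, -38.616, -109.672], 'tcp_pos': [0.619, -0.051, 0.175], 'wrist_force': [0.363, 0.415, -2.156], 'gripper_width': 0.136, 'gripper_force': 29.954}
t 23.75 turn [-0.01  0.01  0.  ] shift [ 0.01 -0.01  0.03]
0.053 9963 slope [0.85 0.16] z 0.1644 [[0.5885, 0.0114, 0.1604], [0.6442, 0.0883, 0.166]]
-0.051 10358 slope [ 1.68 -0.11] z 0.1654 [[0.5849, -0.09, 0.1602], [0.6267, -0.011, 0.1668]]
-0.154 9242 slope [ 0.74 -0.23] z 0.1645 [[0.5797, -0.1862, 0.1603], [0.6352, -0.1136, 0.1659]]
```

About 1 mm above the seat; I press down lightly.

Request:
jog_arm:
  plan: "0.01 0 0.03 0 0.02 0 1;0.01 0 0.03 0 0.02 0 1;0.01 0 0.03 0 0.02 0 1;0 0 0 0 0 0 1;0 0 0 0 0 0 1;0 0 0 0 0 0 1;0 0 0 0 0 0 1;0 0 0 0 0 0 1;0 0 0 0 0 0 1;0 0 0 0 0 0 1"

```text
time_s: 24.8
tcp_pos: [0.6193, -0.0511, 0.1739]
ee_rot: [[-0.962, 0.049, 0.27], [0.046, 0.999, -0.014], [-0.27, -0.001, -0.963]]
wrist_force: [-4.0, -0.1, 4.4]
gripper_width: 0.14
gripper_force: 30.0
```

Contact force shows and z has stopped at the expected 0.174, so it is seated. I release and retract along the tool axis.

Request:
jog_arm:
  plan: "-0.01 0 -0.02 0 0 0 1;0 0 0 0 0 0 1;0 0 0 0 0 0 0.1;0 0 0 0 0 0 0.1;0 0 0 0 0 0 0.1;0 0 0 0 0 0 0.1;0 0 0 0 0 0 0.1;0 0 -0.3 0 0 0 0.1;0 0 -0.5 0 0 0 0.1;0 0 -0.6 0 0 0 0.1"

```text
time_s: 25.8
tcp_pos: [0.6095, -0.0506, 0.2075]
ee_rot: [[-0.962, 0.049, 0.268], [0.047, 0.999, -0.014], [-0.269, -0.001, -0.963]]
wrist_force: [-0.6, 0.3, 0.1]
gripper_width: 0.447
gripper_force: 0.0
```

Request:
jog_arm:
  plan: "0.1 0 -0.6 0 0 0 0.1;0.5 0 -0.3 0 0 0 0.1;0.7 0 -0.2 0 0 0 0.1;0.7 0 -0.2 0 0 0 0.1;0.7 0 -0.2 0 0 0 0.1;0.7 0 -0.2 0 0 0 0.1;0.5 0 -0.1 0 0 0 0.1;0 0 0 0 0 0 0.1;0 0 0 0 0 0 0.1;0 0 0 0 0 0 0.1"

```text
time_s: 26.8
tcp_pos: [0.5045, -0.0453, 0.2238]
ee_rot: [[-0.962, 0.049, 0.269], [0.047, 0.999, -0.014], [-0.269, -0.001, -0.963]]
wrist_force: [-0.3, -0.8, -0.2]
gripper_width: 0.452
gripper_force: 0.0
```

```bash
python3 - <<'E'
from hang import *
st(); im,d,K,T=grab('wrist'); P=cloud(d,K,T)
H,S,V=cv2.split(cv2.cvtColor(im,cv2.COLOR_RGB2HSV))
for y0 in(.053,-.051,-.154):
    m=(S<80)&(V>90)&(abs(P[...,1]-y0)<.045)&(P[...,0]>.57)&(P[...,0]<.66)&(abs(P[...,2]-.166)<.006)
    q=P[m]; c=np.linalg.lstsq(np.c_[q[:,:2]-[.614,y0],np.ones(len(q))],q[:,2],rcond=None)[0]
    print(y0,m.sum(),'slope',np.degrees(c[:2]).round(2),'z',c[2].round(4),cv2.minAreaRect((q[:,:2]*1000).astype(np.float32)))
im2,d,K,T=grab('top'); P=cloud(d,K,T); H,S,V=cv2.split(cv2.cvtColor(im2,cv2.COLOR_RGB2HSV))
m=(S<80)&(V>90)&(np.abs(P[...,0]-.443)<.06)&(np.abs(P[...,1]+.337)<.06)&(abs(P[...,2]-.07)<.008)
print('tray',cv2.minAreaRect((P[m][:,:2]*1000).astype(np.float32)),np.median(P[m][:,2]))
cv2.imwrite('pics/end.png',np.hstack([cv2.resize(im,(400,300)),cv2.resize(im2,(400,300))])[...,::-1])
E
```

```text
{'time_s': 26.8, 'joints': [16.389, 2.509, -29.501, 7.462, -43.458, -113.94], 'tcp_pos': [0.505, -0.045, 0.224], 'wrist_force': [-0.324, -0.808, -0.181], 'gripper_width': 0.452, 'gripper_force': 0.0}
0.053 0 slope [0. 0.] z 0.0 ((0.0, 0.0), (0.0, 0.0), 0.0)
-0.051 1556 slope [ 3.61 -0.24] z 0.1633 ((614.3895263671875, -50.64217758178711), (80.02983093261719, 57.289451599121094), 86.2745590209961)
-0.154 0 slope [0. 0.] z 0.0 ((0.0, 0.0), (0.0, 0.0), 0.0)
tray ((444.2858581542969, -336.6400146484375), (80.69005584716797, 72.04551696777344), 87.24606323242188) 0.0706705666653229
```

View pics/end.png

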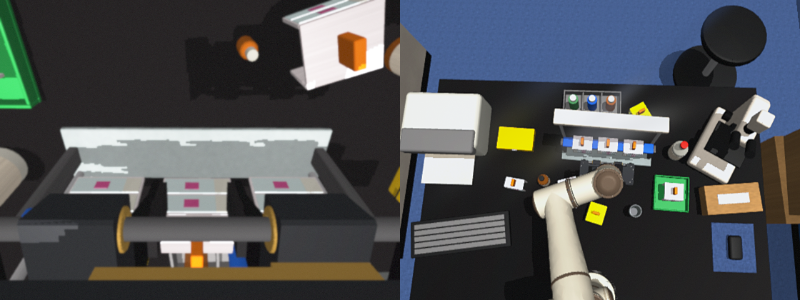

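The three carriers are back in line on the bar at (607,145) in the right half, and the loose one stands in the tray at (672,190). The slope fit was biased by leg points, so I check level with the fixed cameras.

```bash
python3 - <<'E'
from hang import *
for n in('top','scene'):
  im,d,K,T=grab(n); P=cloud(d,K,T); H,S,V=cv2.split(cv2.cvtColor(im,cv2.COLOR_RGB2HSV))
  for x0,y0 in((.619,.053),(.614,-.051),(.609,-.154)):
    m=(S<80)&(V>90)&(abs(P[...,1]-y0)<.042)&(abs(P[...,0]-x0)<.035)&(abs(P[...,2]-.166)<.012)
    q=P[m]; A=np.c_[q[:,:2]-[x0,y0],np.ones(len(q))]; g=abs(q[:,2]-np.median(q[:,2]))<.005
    for _ in range(5): c=np.linalg.lstsq(A[g],q[g,2],rcond=None)[0]; g=abs(A@c-q[:,2])<.004
    print(n,y0,g.sum(),np.degrees(c[:2]).round(1),c[2].round(4),cv2.minAreaRect((q[g][:,:2]*1000).astype(np.float32)))
E
```

```text
top 0.053 389 [ 1.6 -0.1] 0.1661 ((619.9796142578125, 51.85798263549805), (79.471435546875, 56.69730758666992), 85.89917755126953)
top -0.051 397 [-2.2 -0.2] 0.1661 ((616.683837890625, -50.34933090209961), (80.7987289428711, 57.80242919921875), 86.894775390625)
top -0.154 401 [0.6 1. ] 0.1661 ((609.5177001953125, -153.7090301513672), (80.82564544677734, 58.33583068847656), 86.48473358154297)
scene 0.053 381 [-1.5  0.3] 0.1658 ((630.4873046875, 51.443580627441406), (80.80531311035156, 36.335391998291016), 87.50413513183594)
scene -0.051 465 [-0.1  0. ] 0.1656 ((626.3301391601562, -51.04481887817383), (81.02294158935547, 38.30861282348633), 87.09918212890625)
scene -0.154 533 [0.3 0.1] 0.1654 ((619.9964599609375, -154.3113250732422), (80.88639831542969, 39.9011344909668), 86.7911148071289)
```

Level, seated at the same height as the neighbours, and square to the bar. I hand it in.

```bash
python3 -c "
from station import r
print(r.finish_job())"
```

```text
the job is handed in; nothing more can be done
None
```

The too-wide carrier stands upright in the green tray, and bench_a hangs level, square and fully down in the emptied place; both are released and the job is handed in, though the hand-in gave no verdict.

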